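# Load two label reels on the dispenser spindle

### The arm

A 7-joint arm with a two-finger parallel gripper is mounted at the origin on the work surface. World frame = base frame: x ahead of the robot, y to its left, z up, the work surface at z = 0. Lengths are in m, angles in rad, forces in N, time in s.
With the tool pointing down it reaches from about 0.4 to 0.85 m from the base axis. Payload 4.5 kg.
Tool frame: the origin (TCP) lies at the very end of the fingers, on their centre line; the grasp point (between the pads) lies ctrl.hold_point_z behind it (ctrl.hold_point_z is the distance from the TCP to the grasp point, in m); z points along the fingers, y is the direction in which the jaws open and shut (so a half turn about z gives the same grasp; the last joint's range is limited). The gripper opens to 88 mm and grips with 3 to 60 N. Pads are 18 mm wide; open, the fingers measure 123 mm over their backs; the gripper's body (75 mm by 187 mm) begins 45 mm behind the grasp point.
Start: joints at [1.213, 0.689, -0.195, 1.565, 0.157, 0.902, -0.215], TCP at [0.239, -0.578, 0.239] pointing down, gripper open.
Joint ranges: [-3.01, 3.01], [-0.46, 2.08], [-1.47, 1.51], [0.13, 2.56], [-1, 4.14], [0.04, 2.09], [-2.66, 2.66]. Speed limits (rad/s): [2.57, 2.57, 3.14, 3.14, 3.14, 3.14, 3.14].

### API

Orientations are given as a 3x3 rotation matrix whose columns are the frame's x, y, z axes.
In Python, from rig import readout, camera, ctrl, outline_of, pinpoint gives the robot as it stands. The module is installed in compiled form; this text tells all that it offers.
- The arm moves only by the tool jog_arm, never from a script. Its argument "targets" is a list of rows, each a list of 7 numbers: the shift along the world's x, y, z in cm, then the turn, a rotation vector about the world's x, y, z in degrees, then the opening in per cent of the stroke, from 0 (shut) to 100 (fully open). A call has 1 to 20 rows; each row is the pose to reach, as a shift and turn from the pose commanded when the call began; what a row does not reach only later rows make up. A row lasts 1/12 s, in which the tool goes at most 41.7 mm and 7.16 degrees, less where a joint would pass 70% of its speed; a pose out of reach is approached as far as the arm can. A call with a gripper value outside its range is refused whole. The fingers move at their own pace and stop on an object; "squeeze" is the grip in N (left out, the last holds). Time passes only in rows, so rows that repeat a pose let the fingers close. It gives the time, the measured TCP pose, the force and the opening at its end, in the units of the state.
- readout.observe(): the state, without advancing time (a new reading comes with each control period).
- camera(name): name is "scene" or "top" or "wrist"; returns a dict with "img" (420x560x3 uint8, red, green, blue), "camera_matrix" (3x3 intrinsics, pixels), "rvec" (rotation vector, rad) and "tvec" (3), from world to camera coordinates, as OpenCV has them. Camera axes: x right, y down, z forward; pixel columns grow to the right and rows downward; lengths in m; the calibration is good to about 2 mm. A picture is of the moment at which its call begins. There is no depth.
- ctrl.finish_job(): hands the job in, once; it reports no verdict.
Trained networks look in a picture, given as the dict that the camera call returned (one of the last four; its "shot" number tells which), for a name from the list of things; names that differ only in an ending like _2 or _b are one class to them, and where a whole thing is asked for, a point or a joint stands for the part that bears it (a point fixed in the world has none). Each returns a list of dicts, best first, with "confidence" (0 to 1); they miss things now and then, are a little off and sometimes report something else, mostly with a low value. They report only what shows in the picture. A call takes as long as a camera call. They do not tell look-alikes from the thing itself.
- outline_of(picture, target): "pixels" (420x560 bool, what is visible of it) and "rect" ([left, top, right, bottom] in pixels, round what is visible of it).
- pinpoint(picture, target): "xy" ([column, row] in pixels: a listed point, or the origin of a listed thing).
The state is a dict: "time": time; "joints": joint angles; "qd": joint speeds; "effort": joint torques, N m; "tool_pos": TCP position; "tool_rot": TCP orientation; "force": force on the tool from outside, world axes, zero at the start; "torque": the same for the moment, N m; "width": opening from 0.0 (shut) to 1.0 (fully open).
Only numpy, scipy, OpenCV 4.12 (cv2) and the standard library are available. Lean on these libraries where they do the work, as an engineer would, in place of code of your own. Each camera call takes 0.05 s, during which the arm holds its last target. There are 200 camera calls.

### The job

Load the desk label dispenser: stand the wide reel in its wide bay and the narrow reel in its narrow bay, then take the spindle from its rest and thread it through all three cheeks and both reels until its square head rests fully home against an outer cheek, and let go. Leave the two glass vials, the tub and the carton standing where they are.

Things in the scene. Friction and masses are not known exactly. Their poses are not given: they have to be found in the camera images.
- dispenser: Fixed grey label dispenser, y roughly to the robot's left. Origin under its base (100 x 116 mm, 10 thick). Three cheeks across y, each 8 mm thick, 34 wide in x, tops 74 mm above the desk, spanning y = -52 to -44, -10 to -2, 44 to 52 mm. Each has a 16 mm hole on one level axis along y, 50 mm above the desk at x = 0. Low tear bar (top 21 mm up) on its -x edge.
- axle_mid (a point): Point on the hole axis midway between the outer faces of the outer cheeks (52 mm to each), 50 mm above the desk. Axes as the dispenser.
- wide_bay (a point): Where the wide reel's centre belongs: on the hole axis, mid wide bay (46 mm clear), 50 mm above the desk. Two rails (8 mm round, at dispenser x = -20 and +20, tops 26 mm above the desk) run along y under both bays; a reel set down on them has its core in line with the cheek holes. Axes as the dispenser.
- narrow_bay (a point): Where the narrow reel's centre belongs: on the hole axis, mid narrow bay (34 mm clear), 50 mm above the desk, over the same two rails. Axes as the dispenser.
- wide_stand: Fixed low white stand that holds the wide reel upright on two rails (8 mm round, at x = -20 and +20 mm, tops 26 mm above the desk). 64 mm in x, 60 mm in y. Origin under its centre; y along the reel's axis.
- narrow_stand: Fixed low white stand, same as wide_stand, that holds the narrow reel.
- wide_reel_c (a point): Centre of the wide paper-label reel (loose): 60 mm outer diameter, 36 mm wide, 20 mm bore along its own y axis, about 0.09 kg. It stands on its rim, y level, centre 50 mm above the desk; x and z may be turned about y.
- narrow_reel_c (a point): Centre of the narrow paper-label reel (loose): 60 mm outer diameter, 24 mm wide, 20 mm bore along its own y axis, about 0.06 kg. Stands likewise, centre 50 mm above the desk.
- rest: Fixed white spindle rest, base 50 mm in x, 100 mm in y. Two notched posts (30 mm in x, 8 mm thick) at y = -40 and +40 mm, notch floor 45 mm and post tops 55 mm above the desk, notch 12 mm wide. Origin under its centre. The spindle lies in the notches, its head beyond the -y end.
- spindle_head (a point): Centre of the spindle's black square head, 22 x 22 mm, 40 mm long along y. Loose, about 0.1 kg. Its y axis runs from head to tip; the shaft starts 20 mm from this point: steel rod 10 mm thick, 130 long, last 10 mm tapered to a 5 mm nose. Starts level, 50 mm above the desk, tip roughly to the robot's left; lifts straight out of the rest. Centre of mass in the shaft, about 65 mm from here.
- spindle_mid (a point): Point on the spindle's shaft axis 52 mm from the head's inner face (72 mm from the head's centre); it coincides with axle_mid (or hangs up to 3 mm lower in the loose holes) when the spindle is fully home from either side.
- vial_a_c (a point): Centre of a small glass vial standing on the desk beside the dispenser's narrow-bay end: 24 mm diameter, 50 mm tall. Leave alone.
- vial_b_c (a point): Centre of a second, equal glass vial near the same end, on the other side. Leave alone.
- tub_c (a point): Centre of a white wipes tub standing on the desk, 80 mm diameter, 150 mm tall. Leave alone.
- carton_c (a point): Centre of an open cardboard carton on the desk, 100 mm in x, 150 mm in y, 85 mm tall, its packets to about 95 mm. Leave alone.
Mind the look-alikes: they are no part of the job. What is shaped like the part that bears narrow_reel_c but green is not meant. Leave any yellow look-alike of the part that bears wide_reel_c alone.

How it is judged:
By the outcome, as a careful person would: the job done as asked, in the order asked, and still so for the second after the job is handed in, with the robot touching nothing.
It also fails if it takes over 72 s, if anything falls off the work surface, if the arm or the gripper's body presses on something with over 40 N, if the wrist force passes 120 N, or if a joint passes its speed limit or range.

## Working session

There is one attempt and no reset: what is moved stays moved. The work goes in short steps, Python scripts to look and compute and a tool call to move; the robot and the scene stay as the last step left them, time stands still between calls to the robot, and variables do not carry over. Pictures are saved under pics/ and viewed, about 8 in all and at most 12, crops included, and the job is handed in when it is done.

Besides the shell and the picture viewer there is one more tool, called after "Emit:" by a JSON object that holds its "op" and its "data". jog_arm: Moves the arm, as the interface text tells. Its arguments: {"type":"object","properties":{"targets":{"type":"array"},"squeeze":{"type":"number"}},"required":["targets"]}

```bash
mkdir -p pics; cat > h.py <<'E'
import numpy as np, cv2
from rig import readout, camera, ctrl, outline_of, pinpoint
def ray(c,xy):
    K=c["camera_matrix"];R=cv2.Rodrigues(np.array(c["rvec"],float))[0];t=np.array(c["tvec"],float).reshape(3)
    u=cv2.undistortPoints(np.array([[xy]],float),K,None)[0,0]
    return -R.T@t, R.T@np.array([u[0],u[1],1.])
def atz(c,xy,z):
    o,d=ray(c,xy); return o+d*(z-o[2])/d[2]
def proj(c,p):
    return cv2.projectPoints(np.array(p,float).reshape(-1,1,3),np.array(c["rvec"],float),np.array(c["tvec"],float),c["camera_matrix"],None)[0].reshape(-1,2)
def tri(l):
    A=np.zeros((3,3));b=np.zeros(3)
    for c,xy in l:
        o,d=ray(c,xy);d=d/np.linalg.norm(d);M=np.eye(3)-np.outer(d,d);A+=M;b+=M@o
    return np.linalg.solve(A,b)
def save(c,n,crop=None,s=1):
    im=c["img"][:,:,::-1]
    if crop: im=im[crop[1]:crop[3],crop[0]:crop[2]]
    cv2.imwrite("pics/"+n+".png",cv2.resize(im,None,fx=s,fy=s,interpolation=cv2.INTER_CUBIC))
E
python3 - <<'E'
from h import *
np.set_printoptions(precision=4,suppress=True)
s=readout.observe();print(s["time"],s["tool_pos"],s["tool_rot"],ctrl.hold_point_z)
t=camera("top");sc=camera("scene")
im=np.vstack([t["img"],sc["img"]])[:,:,::-1]
save(t,"t1",s=1.4);save(sc,"s1",s=1.4)
Z=dict(dispenser=0,axle_mid=.05,wide_bay=.05,narrow_bay=.05,wide_stand=0,narrow_stand=0,wide_reel_c=.05,narrow_reel_c=.05,rest=0,spindle_head=.05,spindle_mid=.05,vial_a_c=.025,vial_b_c=.025,tub_c=.075,carton_c=.0425)
for n,z in Z.items():
    for nm,c in (("top",t),("scn",sc)):
        print(n,nm,[(np.round(d["xy"]).astype(int).tolist(),round(d["confidence"],2),atz(c,d["xy"],z)[:2].round(4).tolist()) for d in pinpoint(c,n)[:4]])
E
```

```text
0.0 [ 0.2383 -0.5771  0.2379] [[ 0.9242  0.3819 -0.0009]
 [ 0.3819 -0.9242  0.0016]
 [-0.0002 -0.0019 -1.    ]] 0.0187
dispenser top [([233, 179], 0.72, [0.6026, 0.07])]
dispenser scn [([326, 218], 0.86, [0.6049, 0.081])]
axle_mid top [([228, 174], 0.8, [0.6071, 0.0761])]
axle_mid scn [([324, 208], 0.85, [0.5993, 0.0711]), ([178, 268], 0.31, [0.4457, -0.2129])]
wide_bay top [([224, 174], 0.69, [0.6066, 0.086]), ([368, 162], 0.39, [0.6352, -0.2255]), ([291, 154], 0.31, [0.651, -0.0595])]
wide_bay scn [([332, 205], 0.93, [0.6104, 0.0893]), ([319, 218], 0.53, [0.6042, 0.046])]
narrow_bay top [([245, 176], 0.75, [0.602, 0.0397])]
narrow_bay scn [([319, 216], 0.97, [0.6029, 0.0498]), ([177, 268], 0.49, [0.4438, -0.214]), ([192, 272], 0.46, [0.4727, -0.2027])]
wide_stand top [([106, 231], 0.79, [0.4812, 0.3478]), ([267, 224], 0.22, [0.5015, -0.0084])]
wide_stand scn [([341, 120], 0.65, [0.4763, 0.3507]), ([324, 210], 0.47, [0.5897, 0.0967]), ([147, 292], 0.34, [0.4092, -0.2804])]
narrow_stand top [([367, 166], 0.89, [0.6343, -0.2338])]
narrow_stand scn [([255, 340], 0.73, [0.6438, -0.2247]
[... 832 characters left out ...]
163])]
spindle_mid scn [([175, 267], 0.71, [0.4392, -0.2165]), ([328, 217], 0.57, [0.6184, 0.059])]
vial_a_c top [([222, 176], 0.6, [0.6048, 0.0916]), ([268, 220], 0.4, [0.5087, -0.0109])]
vial_a_c scn [([269, 219], 0.55, [0.5121, -0.009])]
vial_b_c top [([291, 158], 0.5, [0.6471, -0.0601])]
vial_b_c scn [([310, 270], 0.51, [0.6506, -0.0523]), ([189, 272], 0.43, [0.4584, -0.2029])]
tub_c top [([196, 282], 0.76, [0.3777, 0.1371])]
tub_c scn [([309, 271], 0.6, [0.6591, -0.0749])]
carton_c top [([117, 136], 0.95, [0.6873, 0.3191]), ([220, 177], 0.48, [0.6014, 0.0941]), ([365, 164], 0.33, [0.6326, -0.2212])]
carton_c scn [([415, 156], 0.97, [0.6918, 0.3223]), ([326, 216], 0.27, [0.613, 0.0633])]
```

View pics/t1.png

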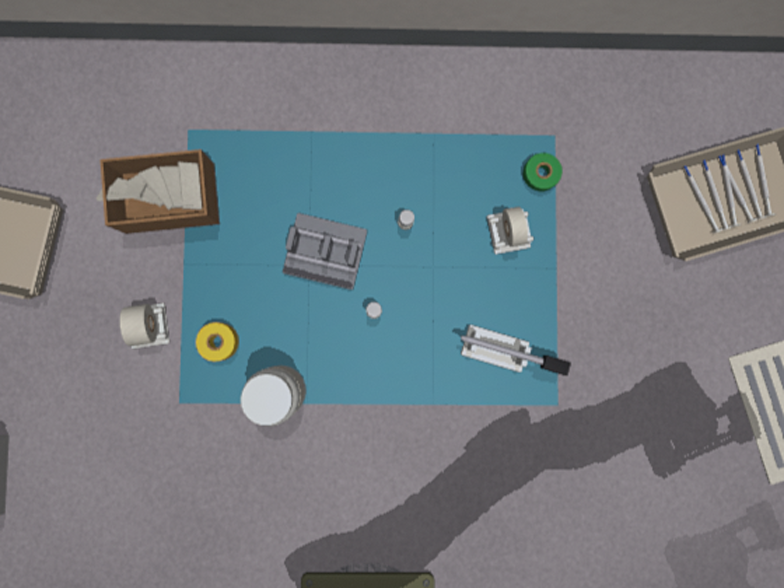

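View pics/s1.png

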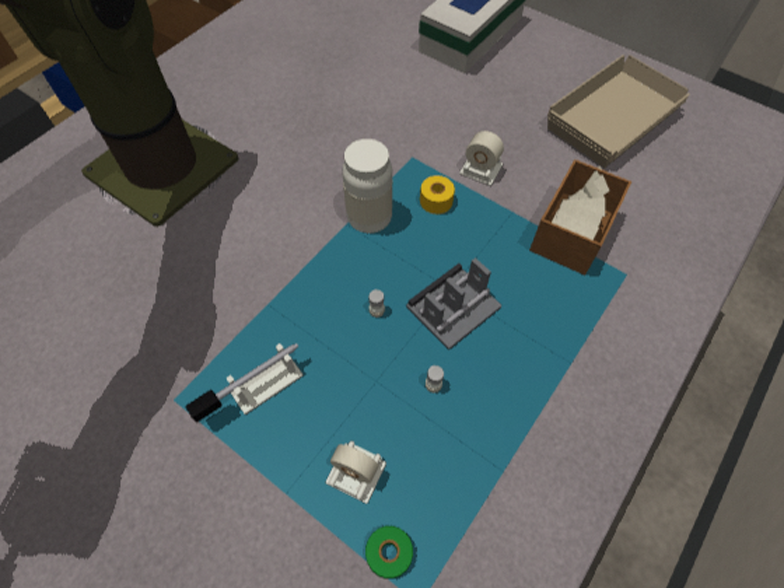

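Top view (1.4x): the dispenser is at about (325,250). The white wide reel on its stand is at (145,325), and the narrow one is at (512,230). The spindle rest is at (497,347) with its head at (555,365). The yellow (215,342) and green (543,172) reels lie flat and are decoys. Next I move over the dispenser and measure from close up.

Emit:
{"op": "jog_arm", "data": {"targets": [[31, 63, 9, 0, 0, 56, 100], [31, 63, 9, 0, 0, 56, 100], [31, 63, 9, 0, 0, 56, 100], [31, 63, 9, 0, 0, 56, 100], [31, 63, 9, 0, 0, 56, 100], [31, 63, 9, 0, 0, 56, 100], [31, 63, 9, 0, 0, 56, 100], [31, 63, 9, 0, 0, 56, 100], [31, 63, 9, 0, 0, 56, 100], [31, 63, 9, 0, 0, 56, 100], [31, 63, 9, 0, 0, 56, 100], [31, 63, 9, 0, 0, 56, 100], [31, 63, 9, 0, 0, 56, 100], [31, 63, 9, 0, 0, 56, 100], [31, 63, 9, 0, 0, 56, 100], [31, 63, 9, 0, 0, 56, 100], [31, 63, 9, 0, 0, 56, 100], [31, 63, 9, 0, 0, 56, 100], [31, 63, 9, 0, 0, 56, 100], [31, 63, 9, 0, 0, 56, 100]]}}

```text
time: 3.27
tool_pos: [0.5484, 0.0517, 0.3284]
tool_rot: [[0.2, 0.98, -0.001], [0.98, -0.2, -0.001], [-0.001, -0.001, -1.0]]
force: [0.3, -0.8, 0.5]
width: 1.001
```

```bash
python3 - <<'E'
from h import *
np.set_printoptions(precision=4,suppress=True)
s=readout.observe();print(s["time"],s["tool_pos"],s["tool_rot"])
c=camera("wrist");save(c,"w1",s=1.4);o,d=ray(c,(280,210));print(o,d)
for n,z in dict(dispenser=0,axle_mid=.05,wide_bay=.05,narrow_bay=.05,vial_a_c=.025).items():
    print(n,[(np.round(d["xy"]).astype(int).tolist(),round(d["confidence"],2),atz(c,d["xy"],z)[:2].round(4).tolist()) for d in pinpoint(c,n)[:3]])
E
```

```text
3.2667 [0.5484 0.0517 0.3284] [[ 0.2002  0.9797 -0.0008]
 [ 0.9797 -0.2002 -0.0011]
 [-0.0013 -0.0005 -1.    ]]
[0.5627 0.1222 0.4748] [-0.0353 -0.2605 -0.9651]
dispenser [([307, 146], 0.58, [0.5986, 0.0746])]
axle_mid [([313, 150], 0.65, [0.601, 0.0735])]
wide_bay [([316, 135], 0.92, [0.6075, 0.0903]), ([240, 369], 0.55, [0.4432, -0.2171])]
narrow_bay [([314, 169], 0.56, [0.5978, 0.0506])]
vial_a_c [([252, 221], 0.9, [0.5066, -0.0068])]
```

View pics/w1.png

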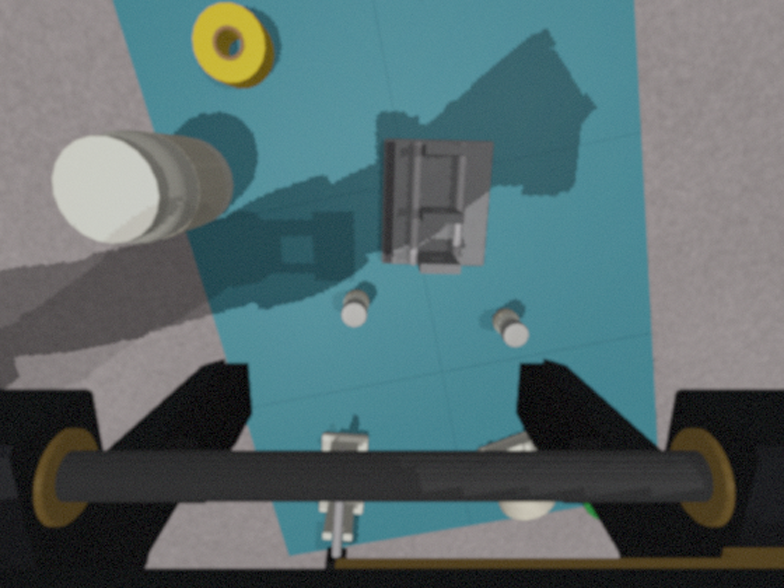

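```bash
cat > fit.py <<'E'
from h import *
from scipy.optimize import minimize
def box(x0,x1,y0,y1,z0,z1): return np.array([[x,y,z] for x in(x0,x1) for y in(y0,y1) for z in(z0,z1)])/1000
def cyl(r,y0,y1,z,x=0,n=32):
    a=np.linspace(0,2*np.pi,n); return np.array([[x+r*np.cos(k),y,z+r*np.sin(k)] for k in a for y in(y0,y1)])/1000
rails=lambda y0,y1:[cyl(4,y0,y1,22,-20),cyl(4,y0,y1,22,20)]
M=dict(dispenser=[box(-50,50,-58,58,0,10),box(-50,-42,-58,58,0,21)]+[box(-17,17,a,a+8,0,74) for a in(-52,-10,44)]+rails(-52,52),
 wide_reel_c=[cyl(30,-18,18,50)],narrow_reel_c=[cyl(30,-12,12,50)],
 spindle=[box(-11,11,-20,20,39,61),cyl(5,20,140,50),cyl(2.5,149,150,50)],
 rest=[box(-25,25,-50,50,0,8),box(-15,15,-44,-36,0,55),box(-15,15,36,44,0,55)])
def render(c,m,p,S=4):
    R=cv2.Rodrigues(np.array([0,0,p[2]]))[0]; im=np.zeros((420*S,560*S),np.uint8)
    for b in M[m]:
        q=proj(c,b@R.T+[p[0],p[1],p[3] if len(p)>3 else 0]); h=cv2.convexHull((q*S+S/2).astype(np.float32)).round().astype(np.int32)
        cv2.fillPoly(im,[h],255)
    return cv2.resize(im,(560,420),interpolation=cv2.INTER_AREA)/255.
def fit(m,views,p0):
    """views: list of (cam,mask)"""
    def cost(v):
        p=np.array(p0)+v*np.array([.01,.01,.1,.01][:len(p0)]); t=0
        for c,k in views:
            r=render(c,m,p); t+=np.abs(r-k).sum()/k.sum()
        return t/len(views)
    best=None
    for s in(1,.3):
        v0=best.x if best is not None else np.zeros(len(p0))
        best=minimize(cost,v0,method="Nelder-Mead",options=dict(initial_simplex=np.vstack([v0]+[v0+s*e for e in np.eye(len(p0))]),xatol=.01,fatol=1e-4,maxiter=150))
    return np.array(p0)+best.x*np.array([.01,.01,.1,.01][:len(p0)]),best.fun
def pick(c,n,m,p0):
    best=None
    for o in outline_of(c,n):
        k=o["pixels"];r=render(c,m,p0);i=np.minimum(r,k).sum()/max(np.maximum(r,k).sum(),1)
        if best is None or i>best[0]: best=(i,k)
    return best
E
python3 - <<'E'
from fit import *
np.set_printoptions(precision=4,suppress=True)
cs=dict(top=camera("top"),scene=camera("scene"),wrist=camera("wrist"))
D=np.deg2rad
for n,m,p0,vs in [("dispenser","dispenser",[.602,.073,D(-12)],"top scene wrist"),("wide_reel_c","wide_reel_c",[.48,.349,D(7)],"top scene"),("narrow_reel_c","narrow_reel_c",[.639,-.225,D(9)],"top scene"),("spindle_head","spindle",[.427,-.281,D(-15)],"top scene"),("rest","rest",[.449,-.2,D(-15)],"top scene")]:
    V=[]
    for v in vs.split():
        b=pick(cs[v],n,m,p0)
        print(n,v,None if b is None else round(b[0],2))
        if b and b[0]>.3: V.append((cs[v],b[1]));p,f=fit(m,V[-1:],p0);print("   single",p[:2],np.rad2deg(p[2]),round(f,3))
    if len(V)>1: p,f=fit(m,V,p0);print("   joint",p[:2],np.rad2deg(p[2]),round(f,3))
E
```

```text
dispenser top None
dispenser scene 0.94
   single [0.6034 0.0747] -12.78125114795737 0.037
dispenser wrist 0.94
   single [0.6021 0.0757] -12.83286838233271 0.025
   joint [0.6026 0.0752] -13.052163683915191 0.036
wide_reel_c top 0.89
   single [0.48   0.3471] 12.42145143546849 0.082
wide_reel_c scene 0.14
narrow_reel_c top 0.0
narrow_reel_c scene 0.82
   single [ 0.6382 -0.222 ] 11.085455520671426 0.069
spindle_head top 0.67
   single [ 0.426  -0.2842] -15.880611430769205 0.368
spindle_head scene 0.83
   single [ 0.427  -0.2831] -15.326282883764735 0.113
   joint [ 0.4262 -0.283 ] -15.973011076312448 0.246
rest top 0.75
   single [ 0.4488 -0.2027] -16.634158907669985 0.259
rest scene 0.74
   single [ 0.4511 -0.1999] -15.115345606869178 0.328
   joint [ 0.4499 -0.2001] -15.137665366890882 0.315
```

Emit:
{"op": "jog_arm", "data": {"targets": [[-6.8, 28.5, -6, 0, 0, 21, 100], [-6.8, 28.5, -6, 0, 0, 21, 100], [-6.8, 28.5, -6, 0, 0, 21, 100], [-6.8, 28.5, -6, 0, 0, 21, 100], [-6.8, 28.5, -6, 0, 0, 21, 100], [-6.8, 28.5, -6, 0, 0, 21, 100], [-6.8, 28.5, -6, 0, 0, 21, 100], [-6.8, 28.5, -6, 0, 0, 21, 100], [-6.8, 28.5, -6, 0, 0, 21, 100], [-6.8, 28.5, -6, 0, 0, 21, 100], [-6.8, 28.5, -6, 0, 0, 21, 100], [-6.8, 28.5, -6, 0, 0, 21, 100]]}}

```text
time: 5.27
tool_pos: [0.4821, 0.335, 0.269]
tool_rot: [[-0.161, 0.987, 0.001], [0.987, 0.161, -0.001], [-0.001, 0.001, -1.0]]
force: [0.5, -0.1, -0.5]
width: 0.996
```

```bash
python3 - <<'E'
from fit import *
np.set_printoptions(precision=4,suppress=True)
s=readout.observe();print(s["time"],s["tool_pos"],s["tool_rot"])
c=camera("wrist");n="wide_reel_c"
for p0 in ([.48,.348,.17],):
    b=pick(c,n,n,p0);print(b[0]);p,f=fit(n,[(c,b[1])],p0);print(p[:2],np.rad2deg(p[2]),f)
print([atz(c,d["xy"],.05) for d in pinpoint(c,n)[:2]],[atz(c,d["xy"],.0) for d in pinpoint(c,"wide_stand")[:2]])
save(c,"w2",s=1.4)
E
```

```text
5.2667 [0.4821 0.335  0.269 ] [[-0.1606  0.987   0.001 ]
 [ 0.987   0.1606 -0.0013]
 [-0.0014  0.0008 -1.    ]]
0.8585673814750191
[0.4811 0.3509] 10.16263725626475 0.029043426481221553
[array([0.483 , 0.3504, 0.05  ]), array([0.4583, 0.2561, 0.05  ])] [array([0.4828, 0.352 , 0.    ]), array([ 0.612 , -0.0005,  0.    ])]
```

View pics/w2.png

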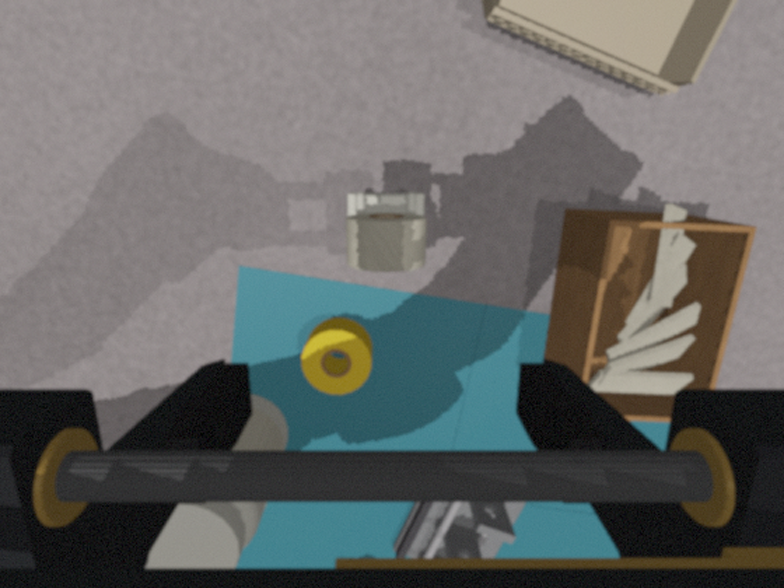

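Emit:
{"op": "jog_arm", "data": {"squeeze": 12, "targets": [[-0.1, 1.55, -4, 0, 0, 1, 100], [-0.1, 1.55, -8, 0, 0, 1, 100], [-0.1, 1.55, -12, 0, 0, 1, 100], [-0.1, 1.55, -16, 0, 0, 1, 100], [-0.1, 1.55, -20, 0, 0, 1, 100], [-0.1, 1.55, -23.6, 0, 0, 1, 100], [-0.1, 1.55, -23.6, 0, 0, 1, 100], [-0.1, 1.55, -23.6, 0, 0, 1, 100], [-0.1, 1.55, -23.6, 0, 0, 1, 60], [-0.1, 1.55, -23.6, 0, 0, 1, 60], [-0.1, 1.55, -23.6, 0, 0, 1, 60], [-0.1, 1.55, -23.6, 0, 0, 1, 60], [-0.1, 1.55, -23.6, 0, 0, 1, 60], [-0.1, 1.55, -23.6, 0, 0, 1, 60]]}}

```text
time: 6.63
tool_pos: [0.4809, 0.3536, 0.0342]
tool_rot: [[-0.181, 0.983, 0.003], [0.983, 0.181, 0.002], [0.001, 0.003, -1.0]]
force: [0.4, -1.0, 7.4]
width: 0.661
```

Emit:
{"op": "jog_arm", "data": {"targets": [[0, 0, 3.5, 0, 0, 0, 60], [0, 0, 7, 0, 0, 0, 60], [0, 0, 10.5, 0, 0, 0, 60], [12.6, -25.5, 10.5, 0, 0, -23.3, 60], [12.6, -25.5, 10.5, 0, 0, -23.3, 60], [12.6, -25.5, 10.5, 0, 0, -23.3, 60], [12.6, -25.5, 10.5, 0, 0, -23.3, 60], [12.6, -25.5, 10.5, 0, 0, -23.3, 60], [12.6, -25.5, 10.5, 0, 0, -23.3, 60], [12.6, -25.5, 10.5, 0, 0, -23.3, 60], [12.6, -25.5, 10.5, 0, 0, -23.3, 60], [12.6, -25.5, 10.5, 0, 0, -23.3, 60], [12.6, -25.5, 10.5, 0, 0, -23.3, 60], [12.6, -25.5, 10.5, 0, 0, -23.3, 60]]}}

```text
time: 7.8
tool_pos: [0.6047, 0.1001, 0.1378]
tool_rot: [[0.219, 0.976, -0.001], [0.976, -0.219, 0.002], [0.001, -0.001, -1.0]]
force: [-0.2, 0.2, -1.9]
width: 0.66
```

```bash
python3 - <<'E'
from fit import *
np.set_printoptions(precision=4,suppress=True)
s=readout.observe();print(s["time"],s["tool_pos"],s["tool_rot"],s["force"],s["width"])
c=camera("wrist");sc=camera("scene");n="wide_reel_c"
p0=[s["tool_pos"][0],s["tool_pos"][1],-.225,s["tool_pos"][2]+.0187-.05]
V=[]
for k in (c,sc):
    b=pick(k,n,n,p0);print(b and b[0])
    if b: print("pin",b[1].sum(),np.argwhere(b[1]).mean(0)); V.append((k,b[1])) if b[0]>.3 else 0
    if b and b[0]>.3: p,f=fit(n,V[-1:],p0);print(p,f)
if len(V)>1: p,f=fit(n,V,p0);print("joint",p,f)
for k in(c,sc):
  b=pick(k,"dispenser","dispenser",[.6026,.0752,-.225]); 
  if b: p,f=fit("dispenser",[(k,b[1])],[.6026,.0752,-.225]);print("disp",b[0],p,f)
im=np.hstack([c["img"],sc["img"][100:330,200:480].repeat(2,0).repeat(2,1)[:420]])[:,:,::-1]
cv2.imwrite("pics/w3.png",cv2.resize(im,(800,300),interpolation=cv2.INTER_AREA))
E
```

```text
7.8 [0.6047 0.1001 0.1378] [[ 0.2195  0.9756 -0.0007]
 [ 0.9756 -0.2195  0.0015]
 [ 0.0013 -0.0011 -1.    ]] [-0.1958  0.1552 -1.8876] 0.6599177381287208
0.6643830704430709
pin 13911 [301.9607 273.0728]
[ 0.603   0.0946 -0.2392  0.1007] 0.38883603186080695
0.5114244592311382
pin 522 [175.6092 334.9521]
[ 0.5338  0.2478  0.6169 -0.1398] 0.2742468634963564
joint [ 0.6029  0.0947 -0.2557  0.1006] 0.5345391734735583
disp 0.5188583879759768 [ 0.6032  0.0749 -0.222 ] 0.9231231530158334
```

View pics/w3.png

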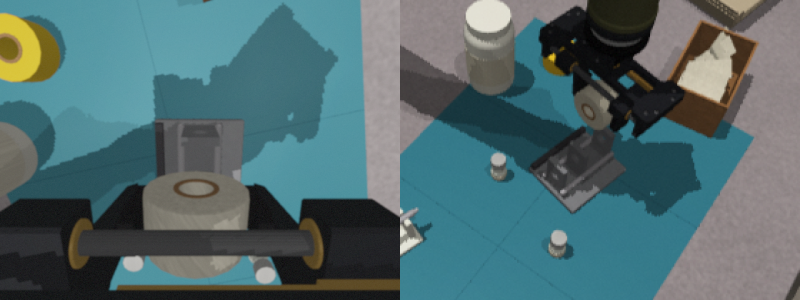

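```bash
python3 - <<'E'
from fit import *
np.set_printoptions(precision=4,suppress=True)
s=readout.observe();print(s["time"],s["tool_pos"])
c=camera("wrist")
h=cv2.cvtColor(c["img"],cv2.COLOR_RGB2HSV);m=((h[...,0]<16)&(h[...,1]>70)&(h[...,2]>40)).astype(np.uint8)
m[:230]=0;m[310:]=0;m[:,:220]=0;m[:,330:]=0
k=np.argwhere(m);print(len(k),k.min(0),k.max(0))
(x,y),ax,a=cv2.fitEllipse(cv2.convexHull(k[:,::-1].astype(np.int32)));print(x,y,ax,a)
T=s["tool_pos"];tx=s["tool_rot"][:,0];ty=s["tool_rot"][:,1]
for z in(.150,.1535,.1565):
    p=atz(c,(x,y),z);print(z,p,"face along tool x,y:",(p-T)@tx,(p-T)@ty)
print(pinpoint(c,"wide_reel_c")[:1])
D=np.array([.6028,.0752]);a=np.deg2rad(-12.9);X=np.array([np.cos(a),np.sin(a)]);Y=np.array([-np.sin(a),np.cos(a)])
print("bay-TCP in disp axes",(D+.021*Y-T[:2])@X,(D+.021*Y-T[:2])@Y, "narrow",D-.027*Y)
E
```

```text
8.1 [0.6054 0.0986 0.1378]
366 [251 243] [277 306]
274.1663513183594 263.7896423339844 (26.374256134033203, 63.070674896240234) 91.3763198852539
0.15 [0.6082 0.1104 0.15  ] face along tool x,y: 0.01209463134271907 5.9347527490462334e-05
0.1535 [0.6085 0.1119 0.1535] face along tool x,y: 0.013650431784885788 5.4393524745312136e-05
0.1565 [0.6088 0.1132 0.1565] face along tool x,y: 0.014983975021028696 5.014723667803812e-05
[{'xy': [279.4, 303.2], 'confidence': 0.89}]
bay-TCP in disp axes 0.002658331131892418 -0.002444723651984969 narrow [0.5968 0.0489]
```

Emit:
{"op": "jog_arm", "data": {"targets": [[0.28, 0.04, 0, 0, 0, 0, 60], [0.28, 0.04, -2, 0, 0, 0, 60], [0.28, 0.04, -4, 0, 0, 0, 60], [0.28, 0.04, -6, 0, 0, 0, 60], [0.28, 0.04, -8, 0, 0, 0, 60], [0.28, 0.04, -9, 0, 0, 0, 60], [0.28, 0.04, -9.6, 0, 0, 0, 60], [0.28, 0.04, -10, 0, 0, 0, 60], [0.28, 0.04, -10.2, 0, 0, 0, 60], [0.28, 0.04, -10.2, 0, 0, 0, 60], [0.28, 0.04, -10.2, 0, 0, 0, 60]]}}

```text
time: 9.12
tool_pos: [0.6091, 0.0984, 0.0366]
tool_rot: [[0.222, 0.975, 0.002], [0.975, -0.222, 0.0], [0.001, 0.001, -1.0]]
force: [0.8, 0.3, -1.7]
width: 0.66
```

Emit:
{"op": "jog_arm", "data": {"targets": [[0, 0, -0.2, 0, 0, 0, 60], [0, 0, -0.2, 0, 0, 0, 60], [0, 0, -0.2, 0, 0, 0, 84], [0, 0, -0.2, 0, 0, 0, 84], [0, 0, -0.2, 0, 0, 0, 84], [0, 0, -0.2, 0, 0, 0, 84], [0, 0, 3.5, 0, 0, 0, 84], [0, 0, 7, 0, 0, 0, 84], [0, 0, 11, 0, 0, 0, 90], [0, 0, 15, 0, 0, 0, 100], [-3, -6, 20, 0, 0, 0, 100], [-3, -6, 24, 0, 0, 0, 100], [-3, -6, 24, 0, 0, 0, 100], [-3, -6, 24, 0, 0, 0, 100]]}}

```text
time: 10.28
tool_pos: [0.5804, 0.0351, 0.2813]
tool_rot: [[0.227, 0.974, 0.009], [0.974, -0.227, -0.002], [0.001, 0.009, -1.0]]
force: [0.4, 0.2, -0.6]
width: 1.004
```

```bash
python3 - <<'E'
from fit import *
np.set_printoptions(precision=4,suppress=True)
s=readout.observe();print(s["time"],s["tool_pos"],s["force"],s["width"])
c=camera("wrist");sc=camera("scene");n="wide_reel_c"
p0=[.6075,.0957,-.225]
b=pick(c,n,n,p0);print(b[0]);print(fit(n,[(c,b[1])],p0))
print("narrow pts",[(d["confidence"],atz(sc,d["xy"],.05)) for d in pinpoint(sc,"narrow_reel_c")])
im=np.hstack([cv2.resize(c["img"][60:300,150:430],(560,480)),cv2.resize(sc["img"][130:280,240:415],(560,480))])[:,:,::-1]
cv2.imwrite("pics/w4.png",cv2.resize(im,(800,343)))
E
```

```text
10.2833 [0.5804 0.0351 0.2813] [ 0.442   0.2045 -0.5752] 1.004034881434486
0.958189193985063
(array([ 0.6074,  0.0957, -0.2383]), np.float64(0.039305219804816896))
narrow pts [(0.73, array([0.6114, 0.097 , 0.05  ])), (0.69, array([ 0.6441, -0.2195,  0.05  ])), (0.67, array([ 0.738 , -0.2793,  0.05  ]))]
```

View pics/w4.png

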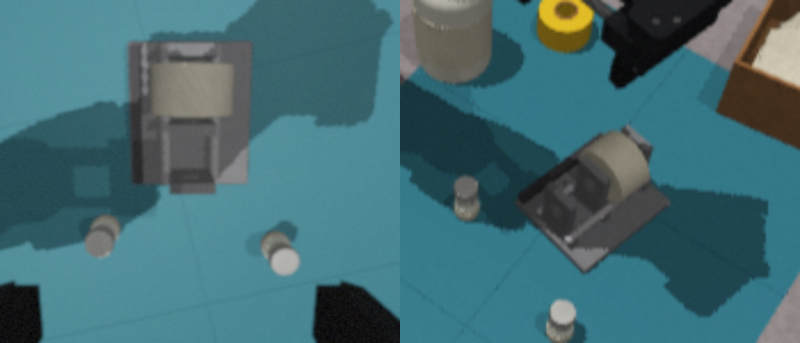

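Emit:
{"op": "jog_arm", "data": {"targets": [[5.8, -27.2, -2, 0, 0, 24, 100], [5.8, -27.2, -2, 0, 0, 24, 100], [5.8, -27.2, -2, 0, 0, 24, 100], [5.8, -27.2, -2, 0, 0, 24, 100], [5.8, -27.2, -2, 0, 0, 24, 100], [5.8, -27.2, -2, 0, 0, 24, 100], [5.8, -27.2, -2, 0, 0, 24, 100], [5.8, -27.2, -2, 0, 0, 24, 100], [5.8, -27.2, -2, 0, 0, 24, 100], [5.8, -27.2, -2, 0, 0, 24, 100], [5.8, -27.2, -2, 0, 0, 24, 100], [5.8, -27.2, -2, 0, 0, 24, 100], [5.8, -27.2, -2, 0, 0, 24, 100], [5.8, -27.2, -2, 0, 0, 24, 100]]}}

```text
time: 11.65
tool_pos: [0.6366, -0.2327, 0.256]
tool_rot: [[-0.195, 0.981, 0.0], [0.981, 0.195, 0.0], [-0.0, 0.0, -1.0]]
force: [0.4, -0.3, 0.6]
width: 0.998
```

```bash
python3 - <<'E'
from fit import *
np.set_printoptions(precision=4,suppress=True)
c=camera("wrist");n="narrow_reel_c"
s=readout.observe();print(s["time"],s["tool_pos"],s["tool_rot"][:,1])
p0=[.639,-.222,.18]
b=pick(c,n,n,p0);print(b[0]);p,f=fit(n,[(c,b[1])],p0);print(p,np.rad2deg(p[2]),f)
c=camera("wrist");b=pick(c,n,n,p0);p,f=fit(n,[(c,b[1])],p0);print(p,np.rad2deg(p[2]),f)
s=readout.observe();print(s["time"],s["tool_pos"],s["tool_rot"][:,1])
E
```

```text
11.7 [ 0.6366 -0.2331  0.256 ] [0.9809 0.1944 0.0002]
0.9147649012882492
[ 0.6386 -0.2209  0.18  ] 10.311694274517532 0.047844027003881524
[ 0.6385 -0.2207  0.1997] 11.442579244394905 0.037640467951886636
11.85 [ 0.6365 -0.2336  0.2559] [0.9811 0.1935 0.0002]
```

Emit:
{"op": "jog_arm", "data": {"squeeze": 12, "targets": [[0.23, 1.28, 0, 0, 0, 0, 100], [0.23, 1.28, -4, 0, 0, 0, 100], [0.23, 1.28, -8, 0, 0, 0, 100], [0.23, 1.28, -12, 0, 0, 0, 100], [0.23, 1.28, -16, 0, 0, 0, 100], [0.23, 1.28, -19.5, 0, 0, 0, 100], [0.23, 1.28, -22.2, 0, 0, 0, 100], [0.23, 1.28, -22.2, 0, 0, 0, 100], [0.23, 1.28, -22.2, 0, 0, 0, 100], [0.23, 1.28, -22.2, 0, 0, 0, 60], [0.23, 1.28, -22.2, 0, 0, 0, 60], [0.23, 1.28, -22.2, 0, 0, 0, 60], [0.23, 1.28, -22.2, 0, 0, 0, 60], [0.23, 1.28, -22.2, 0, 0, 0, 60], [0.23, 1.28, -22.2, 0, 0, 0, 60]]}}

```text
time: 13.1
tool_pos: [0.6389, -0.2213, 0.035]
tool_rot: [[-0.193, 0.981, 0.001], [0.981, 0.193, -0.001], [-0.001, 0.001, -1.0]]
force: [-2.0, -0.1, 6.4]
width: 0.66
```

Emit:
{"op": "jog_arm", "data": {"targets": [[0, 0, 3.5, 0, 0, 0, 60], [0, 0, 7, 0, 0, 0, 60], [0, 0, 10.3, 0, 0, 0, 60], [-4.2, 27, 10.3, 0, 0, -24, 60], [-4.2, 27, 10.3, 0, 0, -24, 60], [-4.2, 27, 10.3, 0, 0, -24, 60], [-4.2, 27, 10.3, 0, 0, -24, 60], [-4.2, 27, 10.3, 0, 0, -24, 60], [-4.2, 27, 10.3, 0, 0, -24, 60], [-4.2, 27, 10.3, 0, 0, -24, 60], [-4.2, 27, 10.3, 0, 0, -24, 60], [-4.2, 27, 10.3, 0, 0, -24, 60], [-4.2, 27, 10.3, 0, 0, -24, 60], [-4.2, 27, 10.3, 0, 0, -24, 60], [-4.2, 27, 10.3, 0, 0, -24, 60], [-4.2, 27, 10.3, 0, 0, -24, 60], [-4.2, 27, 10.3, 0, 0, -24, 60]]}}

```text
time: 14.52
tool_pos: [0.5969, 0.048, 0.1367]
tool_rot: [[0.224, 0.975, 0.0], [0.975, -0.224, -0.0], [-0.0, 0.0, -1.0]]
force: [-0.2, 0.2, -1.1]
width: 0.662
```

```bash
python3 - <<'E'
from fit import *
np.set_printoptions(precision=4,suppress=True)
c=camera("wrist")
h=cv2.cvtColor(c["img"],cv2.COLOR_RGB2HSV);m=((h[...,0]<16)&(h[...,1]>70)&(h[...,2]>40)).astype(np.uint8)
m[:230]=0;m[320:]=0;m[:,:220]=0;m[:,330:]=0
k=np.argwhere(m);print(len(k),k.min(0),k.max(0))
(x,y),ax,a=cv2.fitEllipse(cv2.convexHull(k[:,::-1].astype(np.int32)));print(x,y,ax,a)
s=readout.observe();print(s["time"],s["tool_pos"],s["force"],s["width"])
T=s["tool_pos"];tx=s["tool_rot"][:,0];ty=s["tool_rot"][:,1]
p=atz(c,(x,y),T[2]+.0187-.0037);print(p,"centre along tool x,y:",(p-T)@tx-.012,(p-T)@ty)
D=np.array([.6028,.0752]);a=np.deg2rad(-12.9);X=np.array([np.cos(a),np.sin(a)]);Y=np.array([-np.sin(a),np.cos(a)])
B=D-.027*Y;print("bay-TCP",(B-T[:2])@X,(B-T[:2])@Y,B-T[:2],s["tool_rot"][:,1])
save(c,"w5")
E
```

```text
374 [256 243] [282 305]
273.56768798828125 268.8615417480469 (27.355222702026367, 62.146183013916016) 89.60276794433594
14.5667 [0.5969 0.0483 0.1367] [0.2829 0.0682 0.1202] 0.6615258576537928
[0.5992 0.0588 0.1517] centre along tool x,y: -0.0012123669901774898 -6.517686328909569e-05
bay-TCP -0.00023914217214283067 0.0005540169834742488 [-0.0001  0.0006] [ 0.9747 -0.2236  0.0001]
```

View pics/w5.png

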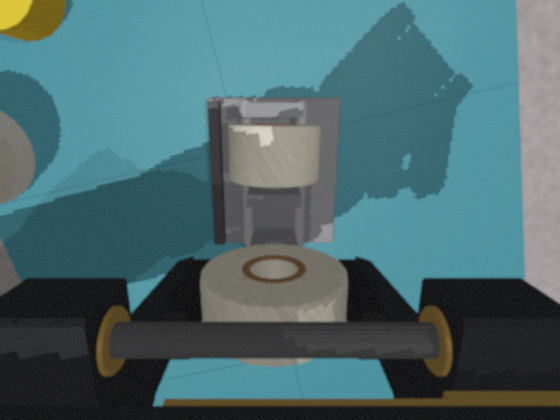

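Emit:
{"op": "jog_arm", "data": {"targets": [[0.02, 0.1, 0, 0, 0, 0, 60], [0.02, 0.1, -2, 0, 0, 0, 60], [0.02, 0.1, -4, 0, 0, 0, 60], [0.02, 0.1, -6, 0, 0, 0, 60], [0.02, 0.1, -8, 0, 0, 0, 60], [0.02, 0.1, -9, 0, 0, 0, 60], [0.02, 0.1, -9.7, 0, 0, 0, 60], [0.02, 0.1, -10.2, 0, 0, 0, 60], [0.02, 0.1, -10.2, 0, 0, 0, 60], [0.02, 0.1, -10.2, 0, 0, 0, 60]]}}

```text
time: 15.4
tool_pos: [0.5976, 0.0503, 0.0354]
tool_rot: [[0.222, 0.975, 0.001], [0.975, -0.222, 0.0], [0.001, 0.001, -1.0]]
force: [0.5, 0.3, -1.2]
width: 0.661
```

Emit:
{"op": "jog_arm", "data": {"targets": [[0, 0, 0, 0, 0, 0, 84], [0, 0, 0, 0, 0, 0, 84], [0, 0, 0, 0, 0, 0, 84], [0, 0, 0, 0, 0, 0, 84], [0, 0, 3.5, 0, 0, 0, 84], [0, 0, 7, 0, 0, 0, 84], [0, 0, 11, 0, 0, 0, 90], [-17.1, -34.5, 21, 0, 0, -2.6, 100], [-17.1, -34.5, 21, 0, 0, -2.6, 100], [-17.1, -34.5, 21, 0, 0, -2.6, 100], [-17.1, -34.5, 21, 0, 0, -2.6, 100], [-17.1, -34.5, 21, 0, 0, -2.6, 100], [-17.1, -34.5, 21, 0, 0, -2.6, 100], [-17.1, -34.5, 21, 0, 0, -2.6, 100], [-17.1, -34.5, 21, 0, 0, -2.6, 100], [-17.1, -34.5, 21, 0, 0, -2.6, 100], [-17.1, -34.5, 21, 0, 0, -2.6, 100], [-17.1, -34.5, 21, 0, 0, -2.6, 100], [-17.1, -34.5, 21, 0, 0, -2.6, 100], [-17.1, -34.5, 21, 0, 0, -2.6, 100]]}}

```text
time: 17.07
tool_pos: [0.4264, -0.2939, 0.2448]
tool_rot: [[0.265, 0.964, 0.001], [0.964, -0.265, 0.001], [0.001, 0.0, -1.0]]
force: [0.2, 1.3, 0.2]
width: 1.0
```

```bash
python3 - <<'E'
from fit import *
np.set_printoptions(precision=4,suppress=True)
c=camera("wrist");sc=camera("scene");t=camera("top")
s=readout.observe();print(s["time"],s["tool_pos"],s["tool_rot"][:,1],s["width"])
n="spindle_head";p0=[.4265,-.283,-.27]
for k in(c,sc):
    b=pick(k,n,"spindle",p0)
    if b: p,f=fit("spindle",[(k,b[1])],p0);print(b[0],p,np.rad2deg(p[2]),f)
    print("pin",[atz(k,d["xy"],.05) for d in pinpoint(k,n)[:2]])
for k in (sc,t):
  for n,p0 in (("narrow_reel_c",[.5968,.0489,-.225]),("wide_reel_c",[.6074,.0957,-.225])):
    b=pick(k,n,n,p0)
    if b: p,f=fit(n,[(k,b[1])],p0);print(n,b[0],p,f)
im=np.hstack([cv2.resize(c["img"],(560,420)),cv2.resize(sc["img"][130:280,240:440],(560,420))])[:,:,::-1]
cv2.imwrite("pics/w6.png",cv2.resize(im,(800,300)))
E
```

```text
17.2167 [ 0.4268 -0.2932  0.2446] [ 0.9647 -0.2633 -0.0002] 1.0013019005541743
0.877860010712498 [ 0.4262 -0.2809 -0.2775] -15.89768503243754 0.08427230597300697
pin [array([ 0.4276, -0.281 ,  0.05  ])]
0.8459855434183657 [ 0.4264 -0.282  -0.2791] -15.989043592768779 0.15021446078431372
pin [array([0.6062, 0.1071, 0.05  ])]
narrow_reel_c 0.0 [ 0.6084  0.0929 -1.2139] 1.3366295489389173
wide_reel_c 0.768578231967457 [ 0.6081  0.0964 -0.3766] 0.25944931163954943
narrow_reel_c 0.8321493726877096 [ 0.5968  0.0471 -0.1929] 0.10433467155408156
wide_reel_c 0.805832189198074 [ 0.607   0.0914 -0.2421] 0.055328061242913375
```

View pics/w6.png

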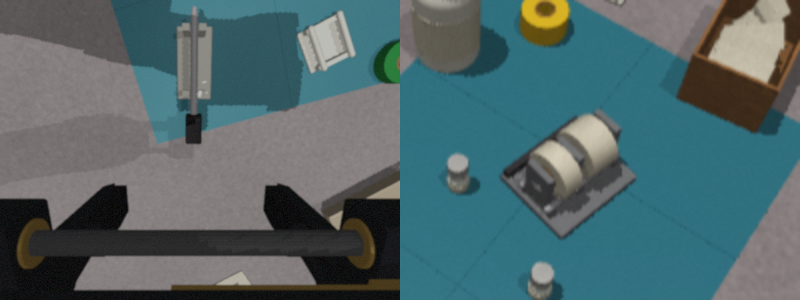

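Emit:
{"op": "jog_arm", "data": {"squeeze": 50, "targets": [[-0.03, 1.2, -3, 0, 0, -0.7, 80], [-0.03, 1.2, -7, 0, 0, -0.7, 60], [-0.03, 1.2, -11, 0, 0, -0.7, 60], [-0.03, 1.2, -15, 0, 0, -0.7, 60], [-0.03, 1.2, -18.5, 0, 0, -0.7, 60], [-0.03, 1.2, -21.3, 0, 0, -0.7, 60], [-0.03, 1.2, -21.3, 0, 0, -0.7, 60], [-0.03, 1.2, -21.3, 0, 0, -0.7, 60], [-0.03, 1.2, -21.3, 0, 0, -0.7, 15], [-0.03, 1.2, -21.3, 0, 0, -0.7, 15], [-0.03, 1.2, -21.3, 0, 0, -0.7, 15], [-0.03, 1.2, -21.3, 0, 0, -0.7, 15], [-0.03, 1.2, -21.3, 0, 0, -0.7, 15], [-0.03, 1.2, -21.3, 0, 0, -0.7, 15], [-0.03, 1.2, -21.3, 0, 0, -0.7, 15]]}}

```text
time: 18.87
tool_pos: [0.4261, -0.2834, 0.0323]
tool_rot: [[0.278, 0.96, 0.001], [0.96, -0.278, -0.001], [-0.0, 0.001, -1.0]]
force: [-0.1, -1.1, 3.2]
width: 0.244
```

Emit:
{"op": "jog_arm", "data": {"targets": [[0, 0, 2, 0, 0, 0, 15], [0, 0, 5, 0, 0, 0, 15], [0, 0, 8, 0, 0, 0, 15], [2, 2, 8, 0, 0, 1.6, 15], [5, 5, 8, 0, 0, 3.2, 15], [8, 8.5, 8, 0, 0, 3.2, 15], [10.5, 11.5, 8, 0, 0, 3.2, 15], [12.7, 14, 8, 0, 0, 3.2, 15], [12.7, 14, 6, 0, 0, 3.2, 15], [12.7, 14, 3, 0, 0, 3.2, 15], [12.7, 14, 1, 0, 0, 3.2, 15], [12.7, 14, 0, 0, 0, 3.2, 15], [12.7, 14, 0, 0, 0, 3.2, 15], [12.7, 14, 0, 0, 0, 3.2, 15], [12.7, 14, 0, 0, 0, 3.2, 15]]}}

```text
time: 20.12
tool_pos: [0.5534, -0.1431, 0.0328]
tool_rot: [[0.224, 0.974, 0.002], [0.974, -0.224, -0.0], [0.0, 0.002, -1.0]]
force: [-0.4, -0.0, -1.0]
width: 0.241
```

```bash
python3 - <<'E'
from fit import *
np.set_printoptions(precision=4,suppress=True)
c=camera("wrist");sc=camera("scene");t=camera("top")
s=readout.observe();print(s["time"],s["tool_pos"],s["tool_rot"][:,1],s["width"],s["force"],s["torque"])
n="spindle_head";p0=[.5533,-.1412,-.225]
for k in(c,sc,t):
    b=pick(k,n,"spindle",p0)
    if b: p,f=fit("spindle",[(k,b[1])],p0);print(b[0],p,np.rad2deg(p[2]),f)
    b=pick(k,"dispenser","dispenser",[.6028,.0752,-.225])
    if b: print("disp",b[0])
im=np.hstack([cv2.resize(c["img"],(560,420)),cv2.resize(sc["img"][120:345,150:450],(560,420))])[:,:,::-1]
cv2.imwrite("pics/w7.png",cv2.resize(im,(800,300)))
save(t,"t7",(200,120,340,225),5)
np.savez("v7.npz",c=c["img"],sc=sc["img"])
import pickle;pickle.dump([c,sc,t],open("v7.pkl","wb"))
E
```

```text
20.2667 [ 0.5535 -0.1433  0.033 ] [ 0.9744 -0.2246  0.0022] 0.24285799169754282 [ 0.0546  0.1622 -1.5807] [-0.1189 -0.0437  0.0143]
0.842766163385663 [ 0.5564 -0.1282 -0.2243] -12.854114976323809 0.13664262807868385
0.31044911812837145 [ 0.5561 -0.1303 -0.2282] -13.07278856173025 1.7895030425963487
disp 0.5572474689045782
0.471980805118635 [ 0.555 -0.136 -0.227] -13.00641157138884 0.9641499511682067
disp 0.5744582662951773
```

View pics/w7.png

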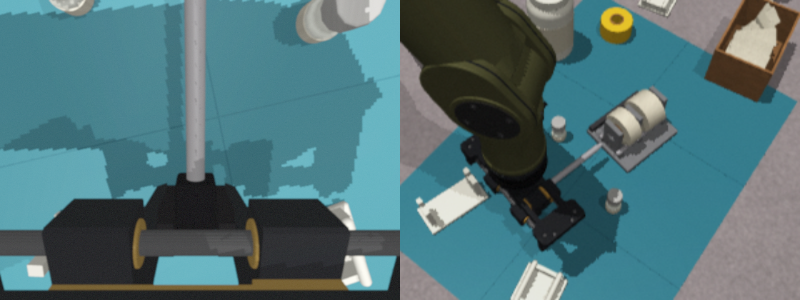

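```bash
python3 - <<'E'
from fit import *
import pickle
np.set_printoptions(precision=4,suppress=True)
c,sc,t=pickle.load(open("v7.pkl","rb"))
a=np.deg2rad(-12.9);Y=np.array([-np.sin(a),np.cos(a),0]);D=np.array([.6028,.0752,0.05])
H=np.array([.5537,-.1410,.05])
# shaft edges in wrist: per-row brightness edges
g=cv2.cvtColor(c["img"],cv2.COLOR_RGB2HSV)
for r in(10,60,120,180,230):
    row=g[r,240:310,1]<60; w=np.where(row)[0]+240; 
    m=(w.min()+w.max())/2; print(r,w.min(),w.max(),atz(c,(m,r),.05))
for d in(40,80,100,150): print("exp",d,proj(c,H+Y*d/1000))
print("tip scene/top",proj(sc,H+Y*.15),proj(t,H+Y*.15),"hole entry",proj(sc,D-Y*.052),proj(t,D-Y*.052))
out=[]
for k,(x0,y0,w,h) in((sc,(255,180,80,60)),(t,(225,150,80,60))):
    S=10;im=cv2.resize(k["img"][y0:y0+h,x0:x0+w][:,:,::-1],None,fx=S,fy=S,interpolation=cv2.INTER_CUBIC)
    def dot(p,col): 
        q=((proj(k,p)[0]-[x0,y0]+.5)*S).astype(int); cv2.circle(im,tuple(int(v) for v in q),4,col,-1)
    dot(H+Y*.15,(0,0,255));dot(H+Y*.10,(0,0,255));dot(D-Y*.052,(0,255,0));dot(D-Y*.052+[0,0,.024],(255,255,0))
    out.append(im)
cv2.imwrite("pics/w8.png",cv2.resize(np.hstack(out),(800,300)))
E
```

```text
10 258 287 [ 0.5765 -0.0403  0.05  ]
60 259 287 [ 0.5733 -0.0552  0.05  ]
120 260 287 [ 0.569  -0.0746  0.05  ]
180 260 286 [ 0.5639 -0.0958  0.05  ]
230 261 286 [ 0.5596 -0.1151  0.05  ]
exp 40 [[273.45   196.5246]]
exp 80 [[273.3216  84.8805]]
exp 100 [[273.2481  21.0394]]
exp 150 [[ 273.0295 -168.9498]]
tip scene/top [[301.1996 227.1283]] [[261.0734 183.2192]] hole entry [[308.0416 221.6148]] [[252.1199 181.2618]]
```

View pics/w8.png

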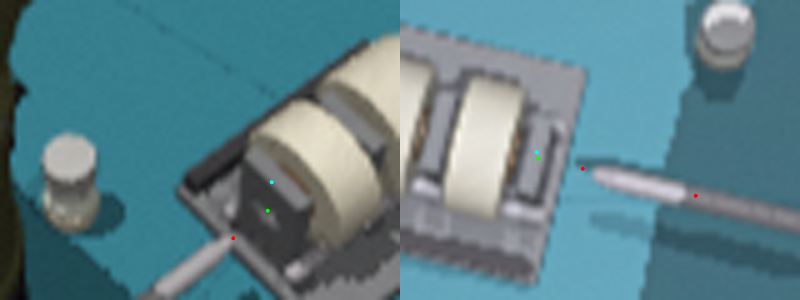

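Emit:
{"op": "jog_arm", "data": {"targets": [[0.22, 0.97, 0, 0, 0, 0, 15], [0.45, 1.95, 0, 0, 0, 0, 15], [0.67, 2.92, 0, 0, 0, 0, 15], [0.89, 3.9, 0, 0, 0, 0, 15], [0.89, 3.9, 0, 0, 0, 0, 15]]}}

```text
time: 20.98
tool_pos: [0.5628, -0.0992, 0.0319]
tool_rot: [[0.219, 0.976, 0.002], [0.976, -0.219, 0.003], [0.003, 0.001, -1.0]]
force: [-0.7, 1.2, -1.1]
width: 0.24
```

```bash
python3 - <<'E'
from fit import *
import pickle
np.set_printoptions(precision=4,suppress=True)
sc=camera("scene");c=camera("wrist")
s=readout.observe();print(s["time"],s["tool_pos"],s["tool_rot"][:,1],s["width"],s["force"],s["torque"])
o=[cv2.resize(k["img"][y0:y1,x0:x1][:,:,::-1],(400,300),interpolation=cv2.INTER_CUBIC) for k,x0,y0,x1,y1 in((sc,255,180,335,240),(c,140,0,420,210))]
cv2.imwrite("pics/w9.png",np.hstack(o))
E
```

```text
21.0833 [ 0.5617 -0.1029  0.0317] [ 0.975  -0.2223 -0.0001] 0.24165239016018697 [-0.5936 -0.0825 -0.491 ] [-0.1601 -0.0643  0.0214]
```

View pics/w9.png

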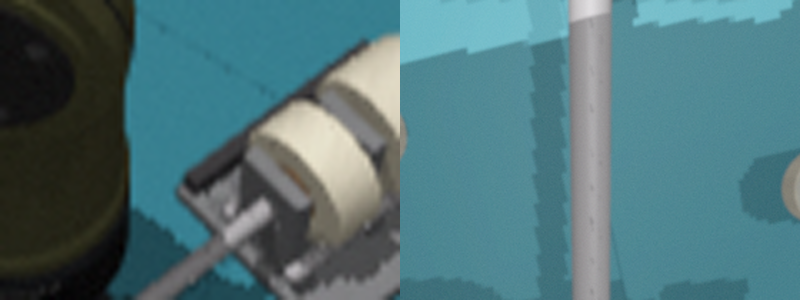

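The tip is in the first hole, centred, with almost no force. I'll carry on.

Emit:
{"op": "jog_arm", "data": {"targets": [[0.22, 0.97, 0, 0, 0, 0, 15], [0.45, 1.95, 0, 0, 0, 0, 15], [0.67, 2.92, 0, 0, 0, 0, 15], [0.78, 3.4, 0, 0, 0, 0, 15], [0.78, 3.4, 0, 0, 0, 0, 15]]}}

```text
time: 21.5
tool_pos: [0.5701, -0.0671, 0.0319]
tool_rot: [[0.221, 0.975, 0.001], [0.975, -0.221, 0.002], [0.002, 0.001, -1.0]]
force: [1.0, -0.3, -1.7]
width: 0.245
```

Emit:
{"op": "jog_arm", "data": {"targets": [[0.22, 0.97, 0, 0, 0, 0, 15], [0.45, 1.95, 0, 0, 0, 0, 15], [0.67, 2.92, 0, 0, 0, 0, 15], [0.89, 3.9, 0, 0, 0, 0, 15], [0.89, 3.9, 0, 0, 0, 0, 15]]}}

```text
time: 21.92
tool_pos: [0.5793, -0.0267, 0.032]
tool_rot: [[0.22, 0.975, 0.002], [0.975, -0.22, 0.003], [0.003, 0.001, -1.0]]
force: [0.8, 1.0, -0.8]
width: 0.247
```

Emit:
{"op": "jog_arm", "data": {"targets": [[0.22, 0.97, 0, 0, 0, 0, 15], [0.45, 1.95, 0, 0, 0, 0, 15], [0.56, 2.45, 0, 0, 0, 0, 15], [0.6, 2.65, 0, 0, 0, 0, 15], [0.6, 2.65, 0, 0, 0, 0, 15], [0.6, 2.65, 0, 0, 0, 0, 15]]}}

```text
time: 22.42
tool_pos: [0.5841, -0.0048, 0.0317]
tool_rot: [[0.224, 0.975, -0.0], [0.975, -0.224, -0.001], [-0.001, -0.0, -1.0]]
force: [-0.2, 0.2, -1.3]
width: 0.243
```

Emit:
{"op": "jog_arm", "data": {"targets": [[0.04, 0.2, 0, 0, 0, 0, 15], [0.09, 0.4, 0, 0, 0, 0, 15], [0.09, 0.4, 0, 0, 0, 0, 15], [0.09, 0.4, 0, 0, 0, 0, 15]]}}

```text
time: 22.75
tool_pos: [0.5852, -0.0004, 0.0318]
tool_rot: [[0.224, 0.975, 0.0], [0.975, -0.224, 0.0], [0.0, 0.0, -1.0]]
force: [-0.6, -0.0, -1.2]
width: 0.239
```

Emit:
{"op": "jog_arm", "data": {"targets": [[0.02, 0.1, 0, 0, 0, 0, 15], [0.04, 0.2, 0, 0, 0, 0, 15], [0.07, 0.3, 0, 0, 0, 0, 15], [0.07, 0.3, 0, 0, 0, 0, 15], [0.07, 0.3, 0, 0, 0, 0, 15]]}}

```text
time: 23.17
tool_pos: [0.5859, 0.0027, 0.0318]
tool_rot: [[0.224, 0.975, 0.0], [0.975, -0.224, 0.0], [0.0, 0.0, -1.0]]
force: [0.9, 0.2, -1.1]
width: 0.241
```

Emit:
{"op": "jog_arm", "data": {"targets": [[0.02, 0.1, 0, 0, 0, 0, 15], [0.04, 0.2, 0, 0, 0, 0, 15], [0.04, 0.2, 0, 0, 0, 0, 15], [0.04, 0.2, 0, 0, 0, 0, 15]]}}

```text
time: 23.5
tool_pos: [0.5861, 0.0036, 0.0317]
tool_rot: [[0.225, 0.974, -0.0], [0.974, -0.225, -0.001], [-0.001, -0.0, -1.0]]
force: [0.3, -2.6, -1.1]
width: 0.245
```

Emit:
{"op": "jog_arm", "data": {"targets": [[0.04, 0.15, 0, 0, 0, 0, 15], [0.07, 0.3, 0, 0, 0, 0, 15], [0.07, 0.3, 0, 0, 0, 0, 15], [0.07, 0.3, 0, 0, 0, 0, 15]]}}

```text
time: 23.83
tool_pos: [0.586, 0.0037, 0.0317]
tool_rot: [[0.227, 0.974, -0.002], [0.974, -0.227, -0.005], [-0.006, -0.001, -1.0]]
force: [-2.0, -7.8, 1.8]
width: 0.244
```

Emit:
{"op": "jog_arm", "data": {"targets": [[-0.04, -0.2, -0.15, 0, 0, 0, 15], [-0.04, -0.2, -0.25, 0, 0, 0, 15], [-0.04, -0.2, -0.25, 0, 0, 0, 15], [-0.04, -0.2, -0.25, 0, 0, 0, 30], [-0.04, -0.2, -0.25, 0, 0, 0, 45], [-0.04, -0.2, -0.25, 0, 0, 0, 45], [-0.04, -0.2, -0.25, 0, 0, 0, 45], [-0.04, -0.2, 0, 0, 0, 0, 45]]}}

```text
time: 24.5
tool_pos: [0.5864, 0.0065, 0.0314]
tool_rot: [[0.223, 0.975, -0.0], [0.975, -0.223, 0.001], [0.001, -0.001, -1.0]]
force: [0.3, 0.7, -0.1]
width: 0.451
```

Emit:
{"op": "jog_arm", "data": {"targets": [[0, 0, 2, 0, 0, 0, 45], [0, 0, 5, 0, 0, 0, 45], [0, 0, 9, 0, 0, 0, 45], [-2, -8, 16, 0, 0, 0, 60], [-2, -8, 20, 0, 0, 0, 60], [-4, -10, 22, 0, 0, 0, 60], [-4, -10, 22, 0, 0, 0, 60], [-4, -10, 22, 0, 0, 0, 60], [-4, -10, 22, 0, 0, 0, 60]]}}

```text
time: 25.25
tool_pos: [0.5471, -0.0963, 0.2538]
tool_rot: [[0.228, 0.974, 0.004], [0.974, -0.228, -0.001], [-0.0, 0.004, -1.0]]
force: [0.7, 1.1, -0.9]
width: 0.599
```

```bash
python3 - <<'E'
from fit import *
np.set_printoptions(precision=4,suppress=True)
c=camera("wrist");sc=camera("scene")
s=readout.observe();print(s["time"],s["tool_pos"],s["force"],s["width"])
for k in(c,sc):
  q=proj(k,np.array([[.5867,.005,.05],[.6028,.0752,.05],[.6028+.0116*2,.0752+.0507*2,.05]]));print(q.round())
  for n,z in(("spindle_head",.05),("vial_a_c",.025),("tub_c",.075),("carton_c",.0425)): print(n,[atz(k,d["xy"],z)[:2].round(4) for d in pinpoint(k,n)[:2]])
q=proj(c,[.595,.04,.05])[0].astype(int);print(q)
x0,y0=np.clip(q-[100,75],0,[360,270])
o=[cv2.resize(k["img"][b:b+h,a:a+w][:,:,::-1],(400,300),interpolation=cv2.INTER_CUBIC) for k,a,b,w,h in((c,x0,y0,200,150),(sc,250,165,120,90))]
cv2.imwrite("pics/w10.png",np.hstack(o))
E
```

```text
25.35 [ 0.5464 -0.0934  0.2512] [0.558  0.3245 0.033 ] 0.6001319836046828
[[ 289.   76.]
 [ 290.  -11.]
 [ 291. -160.]]
spindle_head [array([0.5855, 0.0047])]
vial_a_c [array([ 0.5052, -0.0038])]
tub_c []
carton_c []
[[301. 227.]
 [326. 208.]
 [360. 182.]]
spindle_head [array([0.5961, 0.0084])]
vial_a_c []
tub_c [array([0.385 , 0.1531])]
carton_c [array([0.6868, 0.3249])]
[289  33]
```

View pics/w10.png

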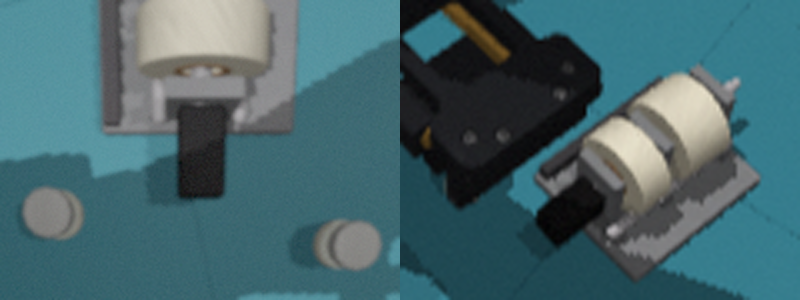

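```bash
python3 -c "
from rig import ctrl;print(ctrl.finish_job())"
```

```text
the job is handed in; nothing more can be done
None
```

The dispenser is loaded and handed in at about 25 s of the 72 s allowed. I stood the wide reel in the wide bay and the narrow reel in the narrow bay. I then threaded the spindle through all three cheeks and both reels from the narrow-bay end, let go and backed the arm off.

**Spindle home:** the head stopped against the outer cheek, and pressing harder (about 8 N) moved it no further. I never pulled back before letting go. The last picture shows the head against the cheek with no visible gap, and the tip sticking out past the far cheek. The wrist view put the head within about 1.5 mm of its expected place.

**Reels:** both sat in their bays in the pictures. The wrist view put the wide reel within a millimetre of its place. The narrow reel was checked only from the top camera, about 2 mm off along the axis.

**Everything else:** I only saw the two vials up close in the last picture, and both are standing. In the final check the networks found the carton about where it started. They put the tub's centre about 17 mm from the first look, but from a different camera, and the arm never went near it. The yellow and green look-alike reels were left alone.

**What disagreed:** the scene camera's last reading of the head was about 10 mm off, with the head partly hidden from that view. I went by the wrist view, the contact force and the picture.

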